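Free the movement slide and run it up to its marked stop

TASK

On the clockmaker's assembly rail, press down the ribbed pad in the middle of the slide to free its brake, keep it pressed and push the slide along the rail until it rests against the marked stop, the taller block with the round brass thumb-screw on top (not the plain low buffer at the other end). Then let the pad come up so that the brake locks the slide there, and take the hand away. Do it with the fingertips only: do not force the slide along while its brake is on, do not grip or lift anything, and leave the loose things about the rail where they are.

Things in the scene. Friction and masses are not known exactly. Their poses are not given: they have to be found in the camera images.
- rail: Aluminium slide rail 62 mm wide, 400 mm long, 30 mm high, screwed down on a dark base plate 90 x 420 x 8 mm. Origin: centre of the underside, on the work surface. Its y axis is the sliding direction, z is up; at yaw 0 it lies across the front of the robot. The scale is on its -x edge.
- slide (a joint): Position of the slide along the rail's y axis in m, 0 at mid-rail, positive towards the rail's +y end. The slide is a metal carriage 66 mm wide, 100 mm long along the rail. With the brake on it is held fast (over 25 N); with the pad down it needs about 2 N and does not coast. A low tray with a brass clock movement is fixed to its rail-+x side (112 mm out, under 60 mm high).
- slide_left (a point): Centre of the top of the slide's steel shoulder at its rail-+y end, 68 mm above the work surface. There is one shoulder at each end of the slide, 60 mm wide, 24 mm long along the rail, 26 mm high. Between them is a slot 52 mm long, open to both sides, with the pad on its floor: a fingertip on the pad can push on either shoulder's inner face.
- brake (a joint): Travel of the ribbed brake pad downward, in m: 0 at rest (brake on), 0.006 fully down. The hold fades over the first 2 mm; from 2.5 mm down the brake is free. About 7.5 N takes the pad 2 mm down, 9.5 N to the bottom. It springs up by itself and locks when let go.
- pad_top (a point): Centre of the top of the ribbed dark pad, 44 mm (across the rail) by 48 mm (along it), which is the middle of the slide and moves with it; at rest 56 mm above the work surface, 12 mm below the tops of the shoulders.
- stop_mid (a point): Centre of the top of the marked stop's steel block, 78 mm across the rail, 24 mm along it, 66 mm high; a brass thumb-screw 26 mm across stands 12 mm higher on it. Clamped immovably on the rail's centre line; its place, and which side of the slide it is on, vary. With the slide against it, the pad's middle and this point are 62 mm apart along the rail.
- buffer_mid (a point): Centre of the top of the plain end buffer, a lower steel block without a screw, 78 mm across and 24 mm along the rail, top 50 mm high, clamped on the rail on the other side of the slide. Not the stop.
- jar: Loose glass jar with a metal lid, 52 mm across, 62 mm high, standing by the rail; origin at the centre of its underside. Leave it.
- driver: Loose screwdriver, 150 mm long, lying by the rail; its x axis runs along it. Leave it.
- barrel: Loose brass spring barrel, 36 mm across, 34 mm high, by the rail; origin at the centre of its underside. Leave it.
- handrest: Loose turned steel stake, 32 mm across its foot, 46 mm high, standing by the rail; origin at the centre of its underside. Leave it.

How it is judged:
By the outcome, as a careful person would: the job done as asked, in the order asked, and still so for the second after the job is handed in, with the robot touching nothing.
It also fails if it takes over 38 s, if anything falls off the work surface, if the arm or the gripper's body presses on something with over 40 N, if the wrist force passes 120 N, or if a joint passes its speed limit or range.

ROBOT

A 6-joint arm with a two-finger parallel gripper is mounted at the origin on the work surface. World frame = base frame: x ahead of the robot, y to its left, z up, the work surface at z = 0. Lengths are in m, angles in rad, forces in N, time in s.
With the tool pointing down it reaches from about 0.35 to 0.875 m from the base axis. Payload 4.2 kg.
Tool frame: the origin (TCP) lies on the centre line of the jaws, within the pads' length; the fingertips stand 25 mm ahead of it and the grasp point (between the pads) lies 6 mm ahead of it (manip.nose_length is the distance from the TCP to the fingertips, in m); z points along the fingers, y is the direction in which the jaws open and shut (so a half turn about z gives the same grasp; the last joint's range is limited). The gripper opens to 87 mm and grips with 3 to 60 N. Pads are 19 mm wide; open, the fingers measure 117 mm over their backs; the gripper's body (75 mm by 190 mm) begins 51 mm behind the grasp point.
Start: joints at [1.585, 0.385, 0.008, 0, -1.194, -0.259], TCP at [0.151, 0.606, 0.248] pointing down, gripper open.
Joint ranges: [-3.14, 3.14], [-1.21, 2.06], [-1.07, 1.41], [-3.16, 2.05], [-2.99, -0.16], [-3.1, 3.1]. Speed limits (rad/s): [2.79, 2.79, 3.14, 3.14, 3.14, 3.14].

INTERFACE

Orientations are given as a rotation vector (axis times angle).
In Python, from rig import manip, cams, workorder gives the robot as it stands.
- The arm moves only by the tool send_rows, never from a script. Its argument "moves" is a list of rows, each an object of numbers: "x", "y", "z": the shift along the tool's x, y, z in mm; "rx", "ry", "rz": the turn, a rotation vector about the tool's x, y, z in degrees; "jaw": the opening in per cent of the stroke, from 0 (shut) to 100 (fully open). A call has 1 to 10 rows; each row is the pose to reach, as a shift and turn from the pose commanded when the call began, along the tool's axes at that moment; what a row does not reach only later rows make up. A row lasts 1/12 s, in which the tool goes at most 41.7 mm and 7.16 degrees, less where a joint would pass 70% of its speed; a pose out of reach is approached as far as the arm can. A call with a gripper value outside its range is refused whole. The fingers move at their own pace and stop on an object; "squeeze" is the grip in N (left out, the last holds). Time passes only in rows, so rows that repeat a pose let the fingers close. It gives the time, the measured TCP pose, the force and the opening at its end, in the units of the state.
- manip.get_state(): the state, without advancing time (a new reading comes with each control period).
- cams.read_camera(name): name is "side" or "top" or "wrist"; returns a dict with "color" (384x512x3 uint8, red, green, blue), "mtx" (3x3 intrinsics, pixels), "cam_to_world" (4x4, takes a point from camera to world coordinates). Camera axes: x right, y up, looking along -z (the intrinsics and any distortion apply to the point x, -y, -z); pixel columns grow to the right and rows downward; lengths in m; the calibration is good to about 2 mm. A picture is of the moment at which its call begins. There is no depth.
- workorder.hand_in(): hands the job in, once; it reports no verdict.
The state is a dict: "t": time; "joint_positions": joint angles; "qd": joint speeds; "joint_efforts": joint torques, N m; "tool_pos": TCP position; "tool_rot": TCP orientation; "contact_force": force on the tool from outside, world axes, zero at the start; "torque": the same for the moment, N m; "width": finger opening in m.
Only numpy, scipy, OpenCV 4.12 (cv2) and the standard library are available. Lean on these libraries where they do the work, as an engineer would, in place of code of your own. Each camera call takes 0.05 s, during which the arm holds its last target.

## Working session

There is one attempt and no reset: what is moved stays moved. The work goes in short steps, Python scripts to look and compute and a tool call to move; the robot and the scene stay as the last step left them, time stands still between calls to the robot, and variables do not carry over. Pictures are saved under pics/ and viewed, and the job is handed in when it is done.

Besides the shell and the picture viewer there is one more tool, called after "Call:" in YAML: its name, and indented under it one key for each argument. send_rows: Moves the arm, as the interface text tells. Its arguments: {"type":"object","properties":{"moves":{"type":"array"},"squeeze":{"type":"number"}},"required":["moves"]}

```bash
mkdir -p pics; ls
python3 - <<'E'
from rig import manip, cams
import cv2
for n in ("side","top","wrist"):
    r=cams.read_camera(n); cv2.imwrite(f"pics/{n}0.png",r["color"][:,:,::-1]); print(n,r["mtx"].round(1).tolist(),r["cam_to_world"].round(3).tolist(),[k for k in r])
print(manip.get_state(), manip.nose_length)
E
```

```text
pics
side [[351.9, 0.0, 263.0], [0.0, 351.9, 188.4], [0.0, 0.0, 1.0]] [[0.81, 0.436, -0.393, 0.365], [-0.587, 0.609, -0.533, -0.348], [0.007, 0.662, 0.749, 0.581], [0.0, 0.0, 0.0, 1.0]] ['color', 'mtx', 'cam_to_world']
top [[400.2, 0.0, 256.0], [0.0, 400.2, 192.2], [0.0, 0.0, 1.0]] [[0.0, 0.993, -0.118, 0.527], [-1.0, 0.003, 0.027, 0.02], [0.027, 0.118, 0.993, 0.861], [0.0, 0.0, 0.0, 1.0]] ['color', 'mtx', 'cam_to_world']
wrist [[317.8, 0.0, 253.7], [0.0, 317.8, 184.0], [0.0, 0.0, 1.0]] [[-0.243, 0.93, 0.275, 0.227], [-0.97, -0.233, -0.068, 0.586], [0.001, -0.283, 0.959, 0.383], [0.0, 0.0, 0.0, 1.0]] ['color', 'mtx', 'cam_to_world']
{'t': 0.15, 'joint_positions': array([ 1.58461268e+00,  3.85397152e-01,  6.96168208e-03, -2.96466395e-04,
       -1.19402654e+00, -2.58647167e-01]), 'qd': array([-1.13529323e-03, -1.61347473e-03,  3.68879556e-03,  1.59632246e-03,
       -3.04241172e-06, -9.23851301e-04]), 'joint_efforts': array([-2.12673689e-05, -3.91054952e+01,  1.87586403e+01,  4.22221944e+00,
        1.23622245e-02, -1.39306426e-04]), 'tool_pos': array([0.15136469, 0.60597906, 0.24671729]), 'tool_rot': array([ 3.11638681e+00, -3.83583776e-01, -7.34885937e-05]), 'contact_force': array([ 0.27219516, -1.04179456, -0.09998037]), 'torque': array([-0.01258313, -0.01973857, -0.03081159]), 'width': 0.08693011812952907} 0.025
```

View pics/top0.png

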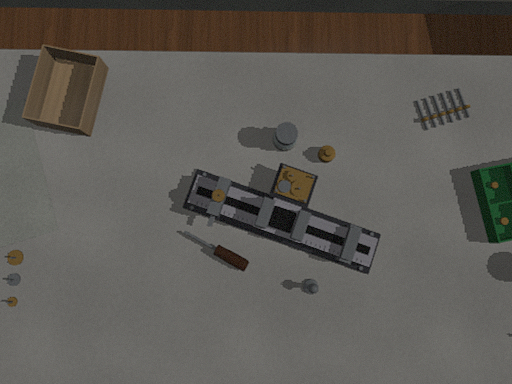

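View pics/side0.png

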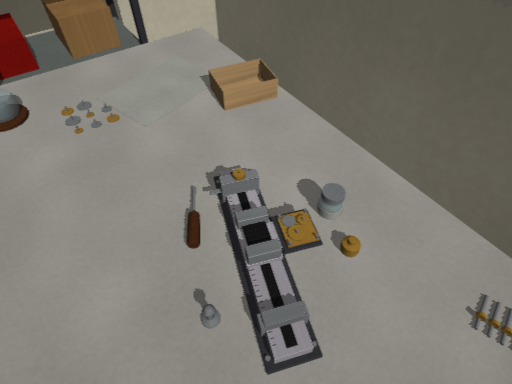

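View pics/wrist0.png

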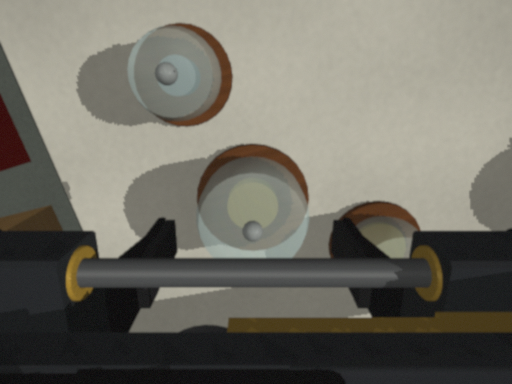

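The top view shows the stop, with its brass screw, at about (218,196). The dark pad is at about (284,218) between its shoulders, and the plain buffer is at about (350,243). I'll enlarge both views for measuring.

Run:
```python
import cv2
a=cv2.imread("pics/top0.png")[160:280,175:390]; a=cv2.convertScaleAbs(cv2.resize(a,None,fx=3.7,fy=3.7,interpolation=cv2.INTER_CUBIC),alpha=1.6); cv2.imwrite("pics/top0z.png",a)
a=cv2.imread("pics/side0.png")[155:370,190:360]; a=cv2.convertScaleAbs(cv2.resize(a,None,fx=2.78,fy=2.78,interpolation=cv2.INTER_CUBIC),alpha=1.4); cv2.imwrite("pics/side0z.png",a)
```

```text
(no output)
```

View pics/top0z.png

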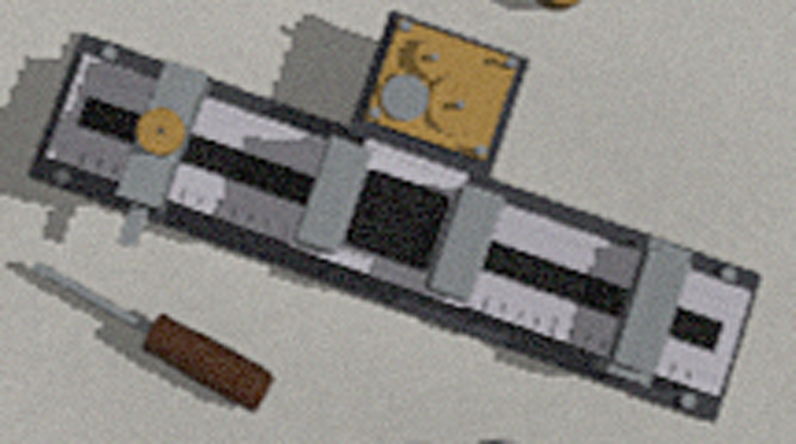

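View pics/side0z.png

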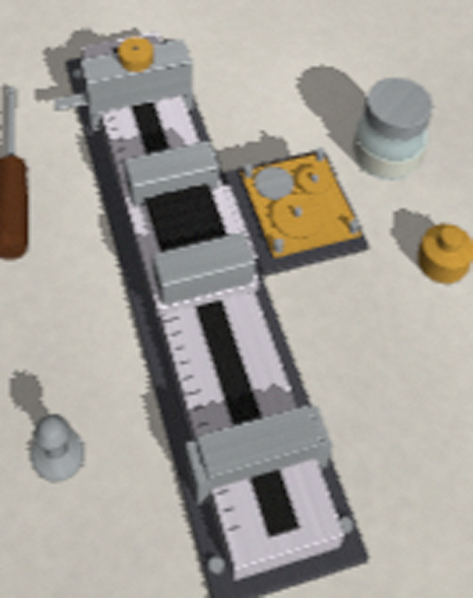

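The zoomed top view puts the pad's corners at about (368,172), (450,198), (428,268) and (346,240), and the screw at (160,131). The base plate's corners are at (80,35), (760,275), (715,418) and (32,178). Next I'll cast rays from colour masks.

```bash
cat > h.py <<'E'
import numpy as np, cv2
from rig import manip, cams
def ray(r,uv):
    K,T=r["mtx"],r["cam_to_world"]
    d=np.array([(uv[0]-K[0,2])/K[0,0],-(uv[1]-K[1,2])/K[1,1],-1]); return T[:3,3],T[:3,:3]@d
def onplane(r,uv,z):
    o,d=ray(r,uv); return (o+d*(z-o[2])/d[2])
def blob(mask,seed):
    n,l,s,c=cv2.connectedComponentsWithStats(mask.astype(np.uint8))
    best=min((i for i in range(1,n) if s[i,4]>25),key=lambda i:np.hypot(*(c[i]-seed)))
    return c[best],s[best],(l==best)
def tri(a,b):
    (o1,d1),(o2,d2)=a,b
    t=np.linalg.lstsq(np.c_[d1,-d2],o2-o1,rcond=None)[0]; p,q=o1+d1*t[0],o2+d2*t[1]; return (p+q)/2,np.linalg.norm(p-q)
E
python3 - <<'E'
from h import *
R={n:cams.read_camera(n) for n in("top","side")}
res={}
for n,ps,ss in(("top",(284,218),(218,195)),("side",(257,233),(239,174))):
    im=R[n]["color"].astype(int); hsv=cv2.cvtColor(R[n]["color"],cv2.COLOR_RGB2HSV)
    pm=im.max(2)<38; sm=(hsv[...,1]>110)&(hsv[...,0]>10)&(hsv[...,0]<30)&(hsv[...,2]>70)
    c,s,m=blob(pm,ps); rect=cv2.minAreaRect(np.argwhere(m)[:,::-1].astype(np.float32)); print(n,"pad",c,s,rect,onplane(R[n],rect[0],.056),onplane(R[n],c,.056))
    c2,s2,_=blob(sm,ss); print("screw",c2,s2,onplane(R[n],c2,.077))
    res[n]=(ray(R[n],rect[0]),ray(R[n],c2))
print("tri",tri(res["top"][0],res["side"][0]),tri(res["top"][1],res["side"][1]))
C=[(80,35),(760,275),(715,418),(32,178)]
P=np.array([onplane(R["top"],(175+(u+.5)/3.7-.5,160+(v+.5)/3.7-.5),.008) for u,v in C]);print(P)
for d in (P[0]-P[1],P[3]-P[2]): print(np.linalg.norm(d),np.degrees(np.arctan2(-d[0],d[1])))
print(P.mean(0))
for nm,C in (("shL",[(333,135),(368,150),(335,250),(298,238)]),("shR",[(470,185),(504,197),(466,300),(430,287)]),("stop",[(167,62),(208,75),(155,210),(118,198)])):
  P=np.array([onplane(R["top"],(175+(u+.5)/3.7-.5,160+(v+.5)/3.7-.5),.067) for u,v in C]);print(nm,P.mean(0)); 
  for d in (P[1]-P[2],P[0]-P[3]): print(np.linalg.norm(d),np.degrees(np.arctan2(d[1],d[0])))
E
```

```text
top pad [282.10590631 218.97556008] [268 206  29  27 491] ((282.1917724609375, 218.82191467285156), (23.876394271850586, 21.301488876342773), 20.556045532226562) [ 0.56886156 -0.05415255  0.056     ] [ 0.56855205 -0.05397687  0.056     ]
screw [218.05084746 195.08474576] [212 189  13  13 118] [0.61422866 0.07388716 0.077     ]
side pad [255.90066225 232.75496689] [242 222  29  23 453] ((256.0000305175781, 232.50003051757812), (19.402849197387695, 24.496097564697266), 75.96376037597656) [ 0.56760652 -0.05275324  0.056     ] [ 0.56714585 -0.05309817  0.056     ]
screw [238.48780488 174.14634146] [232 169  13  12 123] [0.61129636 0.06922758 0.077     ]
tri (array([ 0.56803147, -0.05365867,  0.05698204]), np.float64(0.0017473493873881108)) (array([0.6146967 , 0.07444594, 0.07057327]), np.float64(0.0005476880926988971))
[[ 0.67807018  0.12606421  0.008     ]
 [ 0.53932809 -0.26812459  0.008     ]
 [ 0.45806719 -0.23921131  0.008     ]
 [ 0.59457426  0.15208164  0.008     ]]
0.4178925430412499 -19.390468280475087
0.4144204998758638 -19.23191558234366
[ 0.56750993 -0.05729751  0.008     ]
shL [ 0.58217962 -0.01855595  0.067     ]
0.05672798701440571 -18.462064721407177
0.0586347811229147 -18.786823250114004
shR [ 0.55599801 -0.09048994  0.067     ]
0.0590791559066877 -21.101505762252774
0.05899107550018066 -22.08633843938152
stop [0.61280507 0.07372992 0.067     ]
0.078214332974281 -20.792805928051145
0.07799628868873462 -18.982757781973515
```

```bash
cat >> h.py <<'E'
from scipy.spatial.transform import Rotation as Ro
TH=np.radians(19.6); U=np.array([np.sin(TH),np.cos(TH),0]); V=np.array([np.cos(TH),-np.sin(TH),0])
PAD=np.array([.5683,-.0538,.056]); STOP=np.array([.6133,.0735,.066])
RT=np.c_[V,-U,[0,0,-1]]
def go(p,Rt=RT):
    s=manip.get_state(); R=Ro.from_rotvec(s["tool_rot"])
    print("t",s["t"],"pos",s["tool_pos"].round(4),"F",s["contact_force"].round(2),"w",round(s["width"],4),"yawerr",
      "shift mm",(R.inv().apply(np.array(p)-s["tool_pos"])*1000).round(1),"rot deg",np.degrees((R.inv()*Ro.from_matrix(Rt)).as_rotvec()).round(2))
E
python3 - <<'E'
from h import *
s=PAD-STOP; print("along",s@U,"across",s@V)
go([PAD[0],PAD[1],.20])
E
```

```text
along -0.13501923437858432 across 0.0003103994537791819
t 0.25 pos [0.1514 0.6061 0.2471] F [-1.47  0.33 -0.35] w 0.0868 yawerr shift mm [564.4 539.1  47.7] rot deg [ 0.06 -0.01  5.57]
```

Call:
send_rows:
  moves:
    - {"x":564,"y":539,"z":30,"rz":5.6,"jaw":0}
    - {"x":564,"y":539,"z":30,"rz":5.6,"jaw":0}
    - {"x":564,"y":539,"z":30,"rz":5.6,"jaw":0}
    - {"x":564,"y":539,"z":30,"rz":5.6,"jaw":0}
    - {"x":564,"y":539,"z":30,"rz":5.6,"jaw":0}
    - {"x":564,"y":539,"z":30,"rz":5.6,"jaw":0}
    - {"x":564,"y":539,"z":30,"rz":5.6,"jaw":0}
    - {"x":564,"y":539,"z":30,"rz":5.6,"jaw":0}
    - {"x":564,"y":539,"z":30,"rz":5.6,"jaw":0}
    - {"x":564,"y":539,"z":30,"rz":5.6,"jaw":0}
  squeeze: 20

```text
$.moves[0]: bad value
```

```bash
python3 -c "
from h import *
go([PAD[0],PAD[1],.20])"
```

```text
t 0.25 pos [0.1514 0.6061 0.2471] F [-1.47  0.33 -0.35] w 0.0868 yawerr shift mm [564.4 539.1  47.7] rot deg [ 0.06 -0.01  5.57]
```

Call:
send_rows:
  moves:
    - {"x":29,"y":28,"z":0,"rz":2,"jaw":0}
    - {"x":58,"y":56,"z":0,"rz":4,"jaw":0}
    - {"x":87,"y":83,"z":0,"rz":5.6,"jaw":0}
    - {"x":116,"y":111,"z":0,"rz":5.6,"jaw":0}
    - {"x":145,"y":138,"z":0,"rz":5.6,"jaw":0}
    - {"x":174,"y":166,"z":0,"rz":5.6,"jaw":0}
    - {"x":203,"y":194,"z":0,"rz":5.6,"jaw":0}
    - {"x":232,"y":222,"z":0,"rz":5.6,"jaw":0}
    - {"x":261,"y":249,"z":0,"rz":5.6,"jaw":0}
    - {"x":285,"y":272,"z":0,"rz":5.6,"jaw":0}
  squeeze: 20

```text
$.moves[0]: bad value
```

```bash
python3 -c "
from h import *
go([PAD[0],PAD[1],.20])"
```

```text
t 0.25 pos [0.1514 0.6061 0.2471] F [-1.47  0.33 -0.35] w 0.0868 yawerr shift mm [564.4 539.1  47.7] rot deg [ 0.06 -0.01  5.57]
```

Call:
send_rows:
  moves:
    - {"x":29,"y":28,"z":0,"rx":0,"ry":0,"rz":2,"jaw":0}
    - {"x":58,"y":56,"z":0,"rx":0,"ry":0,"rz":4,"jaw":0}
  squeeze: 20

```text
t: 0.42
tool_pos: [0.1937, 0.538, 0.2463]
tool_rot: [3.102, -0.491, 0.0]
contact_force: [0.0, -0.0, 0.5]
width: 0.0799
```

All seven keys are needed in each row. The arm is now moving.

```bash
python3 -c "
from h import *
go([PAD[0],PAD[1],.20])"
```

```text
t 0.4167 pos [0.1937 0.538  0.2463] F [ 0.02 -0.04  0.53] w 0.0799 yawerr shift mm [538.9 447.2  47.1] rot deg [ 0.08 -0.02  1.62]
```

Call:
send_rows:
  moves:
    - {"x":539,"y":447,"z":20,"rx":0,"ry":0,"rz":1.6,"jaw":0}
    - {"x":539,"y":447,"z":20,"rx":0,"ry":0,"rz":1.6,"jaw":0}
    - {"x":539,"y":447,"z":20,"rx":0,"ry":0,"rz":1.6,"jaw":0}
    - {"x":539,"y":447,"z":20,"rx":0,"ry":0,"rz":1.6,"jaw":0}
    - {"x":539,"y":447,"z":20,"rx":0,"ry":0,"rz":1.6,"jaw":0}
    - {"x":539,"y":447,"z":20,"rx":0,"ry":0,"rz":1.6,"jaw":0}
    - {"x":539,"y":447,"z":20,"rx":0,"ry":0,"rz":1.6,"jaw":0}
    - {"x":539,"y":447,"z":20,"rx":0,"ry":0,"rz":1.6,"jaw":0}
    - {"x":539,"y":447,"z":20,"rx":0,"ry":0,"rz":1.6,"jaw":0}
    - {"x":539,"y":447,"z":20,"rx":0,"ry":0,"rz":1.6,"jaw":0}

```text
t: 1.25
tool_pos: [0.4173, 0.184, 0.236]
tool_rot: [-3.095, 0.534, -0.001]
contact_force: [1.3, 0.7, -0.1]
width: 0.015
```

```bash
python3 -c "
from h import *
go([PAD[0],PAD[1],.20])"
```

```text
t 1.25 pos [0.4173 0.184  0.236 ] F [ 1.34  0.75 -0.14] w 0.015 yawerr shift mm [222.  173.4  35.9] rot deg [-0.05 -0.02  0.01]
```

Call:
send_rows:
  moves:
    - {"x":222,"y":173,"z":36,"rx":0,"ry":0,"rz":0,"jaw":0}
    - {"x":222,"y":173,"z":36,"rx":0,"ry":0,"rz":0,"jaw":0}
    - {"x":222,"y":173,"z":36,"rx":0,"ry":0,"rz":0,"jaw":0}
    - {"x":222,"y":173,"z":36,"rx":0,"ry":0,"rz":0,"jaw":0}
    - {"x":222,"y":173,"z":36,"rx":0,"ry":0,"rz":0,"jaw":0}
    - {"x":222,"y":173,"z":36,"rx":0,"ry":0,"rz":0,"jaw":0}
    - {"x":222,"y":173,"z":36,"rx":0,"ry":0,"rz":0,"jaw":0}
    - {"x":222,"y":173,"z":36,"rx":0,"ry":0,"rz":0,"jaw":0}
    - {"x":222,"y":173,"z":36,"rx":0,"ry":0,"rz":0,"jaw":0}
    - {"x":222,"y":173,"z":36,"rx":0,"ry":0,"rz":0,"jaw":0}

```text
t: 2.08
tool_pos: [0.5674, -0.0517, 0.1993]
tool_rot: [3.095, -0.536, -0.001]
contact_force: [-0.6, 0.6, 1.1]
width: 0.0005
```

Run:
```python
from h import *
r=cams.read_camera("wrist"); cv2.imwrite("pics/wrist1.png",r["color"][:,:,::-1])
r=cams.read_camera("side"); cv2.imwrite("pics/side1.png",r["color"][:,:,::-1])
go([PAD[0],PAD[1],.20])
```

```text
t 2.1833 pos [ 0.5673 -0.0507  0.2   ] F [0.74 0.62 0.7 ] w 0.0002 yawerr shift mm [ 1.9  2.6 -0. ] rot deg [-0.02 -0.01  0.05]
```

View pics/wrist1.png

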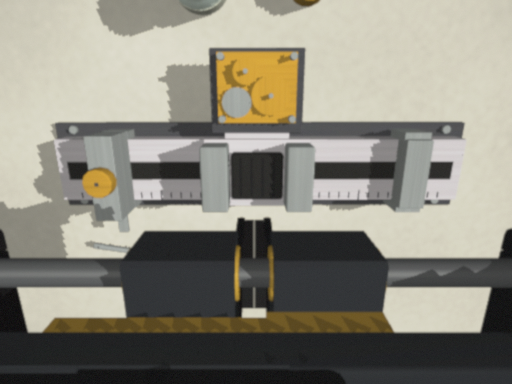

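View pics/side1.png

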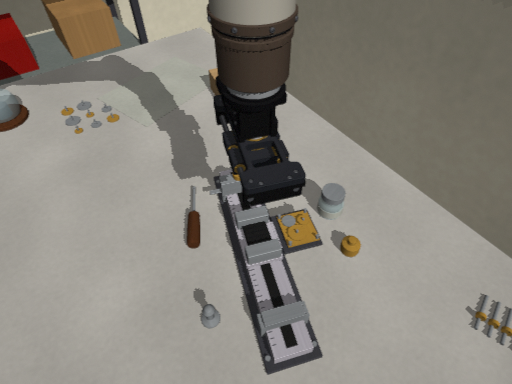

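The wrist view shows the rail level in the image, so the yaw is right. The pad is at about (257,176), with the closed fingertips below it at (254,222). I'll cross-check the pad with this view.

Run:
```python
from h import *
r=cams.read_camera("wrist"); im=r["color"].astype(int)
P=[(231,152),(284,152),(284,199),(231,199)]
Q=np.array([onplane(r,p,.056) for p in P]); print(Q.round(4),Q.mean(0))
m=(im.max(2)<60); c,s,mm=blob(m,(257,176)); print(c,s,onplane(r,c,.056))
print("screw",onplane(r,(98,182),.078))
for p in [(62,123),(462,123)]: print(onplane(r,p,.008))
a,b=onplane(r,(62,123),.008),onplane(r,(462,123),.008); d=a-b; print(np.degrees(np.arctan2(d[0],d[1])))
go([PAD[0],PAD[1],.10])
```

```text
[[ 0.5975 -0.0404  0.056 ]
 [ 0.5817 -0.085   0.056 ]
 [ 0.5394 -0.0713  0.056 ]
 [ 0.556  -0.0247  0.056 ]] [ 0.56863822 -0.05534533  0.056     ]
[257.77105735 174.72759857] [ 233  153   51   45 2232] [ 0.56969543 -0.05598309  0.056     ]
screw [0.61452567 0.07201061 0.078     ]
[0.67598745 0.11801166 0.008     ]
[ 0.53937601 -0.26644839  0.008     ]
19.561817066413305
t 2.2333 pos [ 0.5674 -0.0506  0.2002] F [-0.04 -0.58 -0.42] w 0.0005 yawerr shift mm [  1.9   2.8 100.2] rot deg [-0.02 -0.03  0.07]
```

Call:
send_rows:
  moves:
    - {"x":2,"y":3.5,"z":40,"rx":0,"ry":0,"rz":0,"jaw":0}
    - {"x":2,"y":3.5,"z":70,"rx":0,"ry":0,"rz":0,"jaw":0}
    - {"x":2,"y":3.5,"z":90,"rx":0,"ry":0,"rz":0,"jaw":0}
    - {"x":2,"y":3.5,"z":100,"rx":0,"ry":0,"rz":0,"jaw":0}
    - {"x":2,"y":3.5,"z":100,"rx":0,"ry":0,"rz":0,"jaw":0}
    - {"x":2,"y":3.5,"z":100,"rx":0,"ry":0,"rz":0,"jaw":0}

```text
t: 2.73
tool_pos: [0.569, -0.0549, 0.1005]
tool_rot: [3.096, -0.533, 0.002]
contact_force: [-0.8, 0.7, 1.1]
width: 0.0001
```

Run:
```python
from h import *
r=cams.read_camera("wrist"); cv2.imwrite("pics/wrist2.png",r["color"][:,:,::-1])
r=cams.read_camera("side"); cv2.imwrite("pics/side2.png",cv2.resize(r["color"][120:300,170:370,::-1],None,fx=3,fy=3))
go([.5687,-.0547,.082])
```

```text
t 2.8333 pos [ 0.5698 -0.055   0.1016] F [ 0.32 -0.6  -0.31] w 0.0002 yawerr shift mm [-1.2  0.1 19.6] rot deg [-0.08 -0.2   0.04]
```

View pics/wrist2.png

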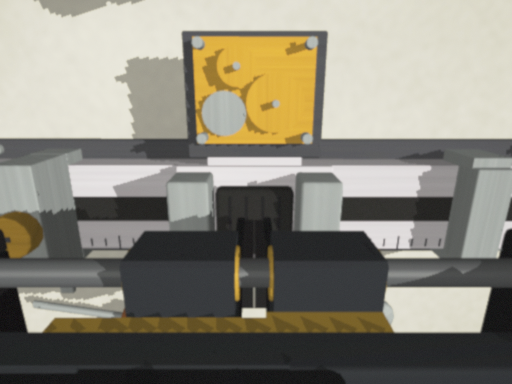

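View pics/side2.png

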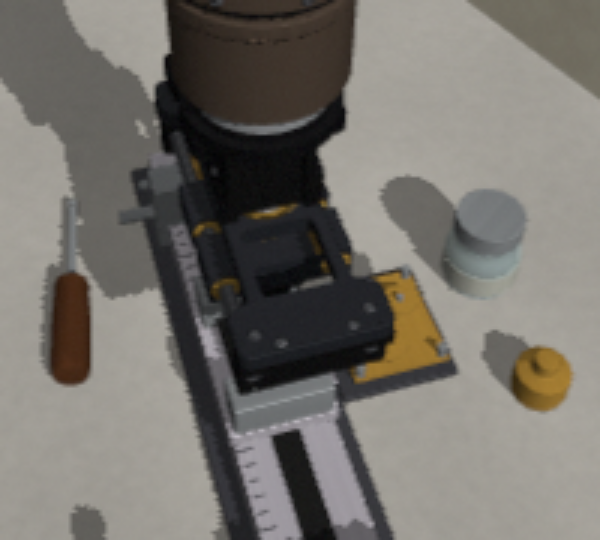

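The fingers are centred over the pad slot: the slot spans 214–297 and the fingers sit at 254. Next I'll lower into the slot.

Call:
send_rows:
  moves:
    - {"x":0,"y":0,"z":8,"rx":0,"ry":0,"rz":0,"jaw":0}
    - {"x":0,"y":0,"z":14,"rx":0,"ry":0,"rz":0,"jaw":0}
    - {"x":0,"y":0,"z":18,"rx":0,"ry":0,"rz":0,"jaw":0}
    - {"x":0,"y":0,"z":18,"rx":0,"ry":0,"rz":0,"jaw":0}

```text
t: 3.17
tool_pos: [0.5683, -0.0555, 0.0811]
tool_rot: [3.095, -0.536, -0.001]
contact_force: [0.2, 0.8, 2.1]
width: 0.0001
```

Call:
send_rows:
  moves:
    - {"x":0,"y":0,"z":1,"rx":0,"ry":0,"rz":0,"jaw":0}
    - {"x":0,"y":0,"z":2,"rx":0,"ry":0,"rz":0,"jaw":0}
    - {"x":0,"y":0,"z":3,"rx":0,"ry":0,"rz":0,"jaw":0}
    - {"x":0,"y":0,"z":3,"rx":0,"ry":0,"rz":0,"jaw":0}
    - {"x":0,"y":0,"z":3,"rx":0,"ry":0,"rz":0,"jaw":0}

```text
t: 3.58
tool_pos: [0.5683, -0.0556, 0.0795]
tool_rot: [3.096, -0.535, -0.0]
contact_force: [-2.7, 1.1, 5.6]
width: 0.0004
```

Call:
send_rows:
  moves:
    - {"x":0,"y":0,"z":1,"rx":0,"ry":0,"rz":0,"jaw":0}
    - {"x":0,"y":0,"z":2,"rx":0,"ry":0,"rz":0,"jaw":0}
    - {"x":0,"y":0,"z":3,"rx":0,"ry":0,"rz":0,"jaw":0}
    - {"x":0,"y":0,"z":3,"rx":0,"ry":0,"rz":0,"jaw":0}
    - {"x":0,"y":0,"z":3,"rx":0,"ry":0,"rz":0,"jaw":0}

```text
t: 4.0
tool_pos: [0.5684, -0.0556, 0.0768]
tool_rot: [3.096, -0.535, 0.0]
contact_force: [-3.6, 1.8, 8.8]
width: 0.0008
```

Call:
send_rows:
  moves:
    - {"x":0,"y":0,"z":1,"rx":0,"ry":0,"rz":0,"jaw":0}
    - {"x":0,"y":0,"z":2,"rx":0,"ry":0,"rz":0,"jaw":0}
    - {"x":0,"y":0,"z":2,"rx":0,"ry":0,"rz":0,"jaw":0}
    - {"x":0,"y":0,"z":2,"rx":0,"ry":0,"rz":0,"jaw":0}

```text
t: 4.33
tool_pos: [0.5684, -0.0556, 0.0754]
tool_rot: [3.095, -0.535, 0.0]
contact_force: [-5.0, 1.5, 10.7]
width: 0.0004
```

Call:
send_rows:
  moves:
    - {"x":0,"y":0,"z":1.5,"rx":0,"ry":0,"rz":0,"jaw":0}
    - {"x":0,"y":0,"z":1.5,"rx":0,"ry":0,"rz":0,"jaw":0}
    - {"x":0,"y":-1,"z":1.5,"rx":0,"ry":0,"rz":0,"jaw":0}
    - {"x":0,"y":-3,"z":1.5,"rx":0,"ry":0,"rz":0,"jaw":0}
    - {"x":0,"y":-5,"z":1.5,"rx":0,"ry":0,"rz":0,"jaw":0}
    - {"x":0,"y":-7,"z":1.5,"rx":0,"ry":0,"rz":0,"jaw":0}
    - {"x":0,"y":-9,"z":1.5,"rx":0,"ry":0,"rz":0,"jaw":0}

```text
t: 4.92
tool_pos: [0.5713, -0.0474, 0.0753]
tool_rot: [3.095, -0.534, 0.001]
contact_force: [-7.2, 1.3, 18.2]
width: 0.0003
```

Run:
```python
from h import *
r=cams.read_camera("top"); cv2.imwrite("pics/top3.png",cv2.resize(r["color"][130:280,170:390,::-1],None,fx=3.6,fy=3.6))
s=manip.get_state();print(s["contact_force"]@U,s["contact_force"],s["tool_pos"])
```

```text
-0.9182990793981702 [-6.97437855  1.50868416 18.7717495 ] [ 0.5714657  -0.04703611  0.0752789 ]
```

View pics/top3.png

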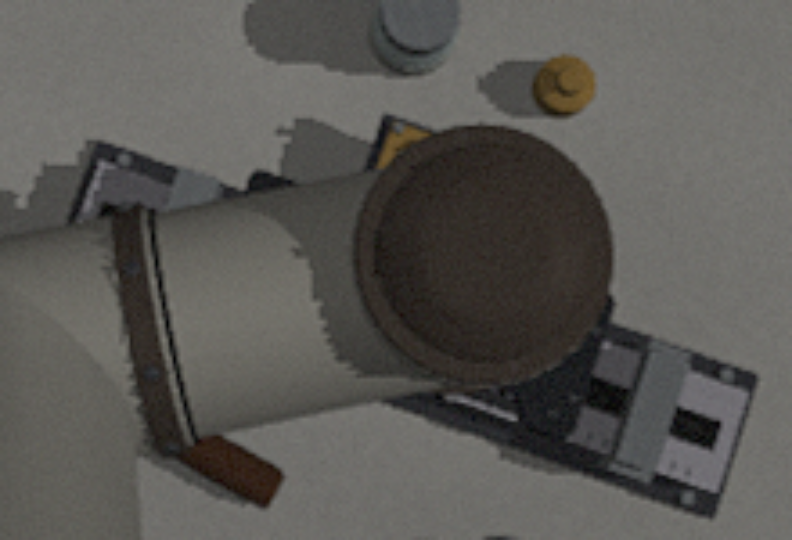

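The pad is bottomed: z stopped changing while the force rose. The arm hides the rail in the top view, so I'll use the wrist camera for slide position as I go.

Call:
send_rows:
  moves:
    - {"x":0,"y":-4,"z":0,"rx":0,"ry":0,"rz":0,"jaw":0}
    - {"x":0,"y":-8,"z":0,"rx":0,"ry":0,"rz":0,"jaw":0}
    - {"x":0,"y":-12,"z":0,"rx":0,"ry":0,"rz":0,"jaw":0}
    - {"x":0,"y":-16,"z":0,"rx":0,"ry":0,"rz":0,"jaw":0}
    - {"x":0,"y":-20,"z":0,"rx":0,"ry":0,"rz":0,"jaw":0}
    - {"x":0,"y":-24,"z":0,"rx":0,"ry":0,"rz":0,"jaw":0}
    - {"x":0,"y":-28,"z":0,"rx":0,"ry":0,"rz":0,"jaw":0}
    - {"x":0,"y":-32,"z":0,"rx":0,"ry":0,"rz":0,"jaw":0}

```text
t: 5.63
tool_pos: [0.5821, -0.0171, 0.0753]
tool_rot: [3.095, -0.534, 0.001]
contact_force: [-6.5, 0.7, 17.9]
width: 0.0004
```

Run:
```python
from h import *
r=cams.read_camera("wrist"); cv2.imwrite("pics/wrist4.png",r["color"][:,:,::-1])
s=manip.get_state();print(s["contact_force"]@U,s["contact_force"],s["tool_pos"],(s["tool_pos"]-[.5687,-.0547,.0])@U,(s["tool_pos"]-[.5687,-.0547,.0])@V)
```

```text
-0.26463075469419756 [-7.09527184  2.24560542 18.32783415] [ 0.58236905 -0.01644385  0.07527759] 0.04062480037847433 4.394441992740773e-05
```

View pics/wrist4.png

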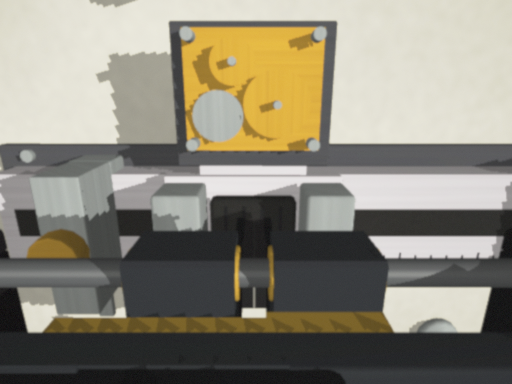

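The slide follows the fingers: they are still centred in the slot, and the stop block is close at left. I estimate about 33 mm to go.

Call:
send_rows:
  moves:
    - {"x":0,"y":-4,"z":0,"rx":0,"ry":0,"rz":0,"jaw":0}
    - {"x":0,"y":-8,"z":0,"rx":0,"ry":0,"rz":0,"jaw":0}
    - {"x":0,"y":-12,"z":0,"rx":0,"ry":0,"rz":0,"jaw":0}
    - {"x":0,"y":-16,"z":0,"rx":0,"ry":0,"rz":0,"jaw":0}
    - {"x":0,"y":-20,"z":0,"rx":0,"ry":0,"rz":0,"jaw":0}
    - {"x":0,"y":-24,"z":0,"rx":0,"ry":0,"rz":0,"jaw":0}
    - {"x":0,"y":-27,"z":0,"rx":0,"ry":0,"rz":0,"jaw":0}
    - {"x":0,"y":-28,"z":0,"rx":0,"ry":0,"rz":0,"jaw":0}

```text
t: 6.35
tool_pos: [0.5916, 0.0096, 0.0753]
tool_rot: [3.095, -0.533, 0.001]
contact_force: [-7.2, 0.4, 16.9]
width: 0.0004
```

Call:
send_rows:
  moves:
    - {"x":0,"y":-1,"z":0,"rx":0,"ry":0,"rz":0,"jaw":0}
    - {"x":0,"y":-2,"z":0,"rx":0,"ry":0,"rz":0,"jaw":0}
    - {"x":0,"y":-3,"z":0,"rx":0,"ry":0,"rz":0,"jaw":0}
    - {"x":0,"y":-4,"z":0,"rx":0,"ry":0,"rz":0,"jaw":0}
    - {"x":0,"y":-4,"z":0,"rx":0,"ry":0,"rz":0,"jaw":0}

```text
t: 6.77
tool_pos: [0.5929, 0.0132, 0.0753]
tool_rot: [3.095, -0.534, 0.001]
contact_force: [-6.4, 2.2, 17.3]
width: 0.0
```

Run:
```python
from h import *
r=cams.read_camera("wrist"); cv2.imwrite("pics/wrist5.png",r["color"][:,:,::-1])
s=manip.get_state();print(s["contact_force"]@U,s["contact_force"],s["tool_pos"],(s["tool_pos"]-[.5687,-.0547,.0])@U,(s["tool_pos"]-[.5687,-.0547,.0])@V)
```

```text
-1.5113957467067358 [-7.74918347  1.15500388 16.681118  ] [0.59293109 0.01326059 0.0752849 ] 0.07215113648646351 2.959005335771596e-05
```

View pics/wrist5.png

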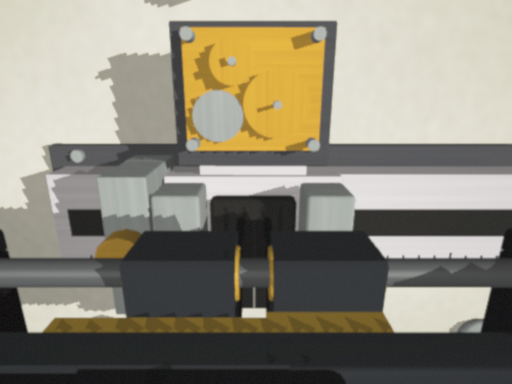

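It's nearly there, and the fingers are still centred. I'll go on slowly until the force along the rail rises.

Call:
send_rows:
  moves:
    - {"x":0,"y":-0.5,"z":0,"rx":0,"ry":0,"rz":0,"jaw":0}
    - {"x":0,"y":-1,"z":0,"rx":0,"ry":0,"rz":0,"jaw":0}
    - {"x":0,"y":-1.5,"z":0,"rx":0,"ry":0,"rz":0,"jaw":0}
    - {"x":0,"y":-2,"z":0,"rx":0,"ry":0,"rz":0,"jaw":0}
    - {"x":0,"y":-2,"z":0,"rx":0,"ry":0,"rz":0,"jaw":0}

```text
t: 7.23
tool_pos: [0.5934, 0.0146, 0.0753]
tool_rot: [3.095, -0.533, 0.0]
contact_force: [-6.6, -0.3, 18.1]
width: 0.0005
```

Call:
send_rows:
  moves:
    - {"x":0,"y":-0.5,"z":0,"rx":0,"ry":0,"rz":0,"jaw":0}
    - {"x":0,"y":-1,"z":0,"rx":0,"ry":0,"rz":0,"jaw":0}
    - {"x":0,"y":-1.5,"z":0,"rx":0,"ry":0,"rz":0,"jaw":0}
    - {"x":0,"y":-2,"z":0,"rx":0,"ry":0,"rz":0,"jaw":0}
    - {"x":0,"y":-2,"z":0,"rx":0,"ry":0,"rz":0,"jaw":0}

```text
t: 7.65
tool_pos: [0.5934, 0.0148, 0.0753]
tool_rot: [3.092, -0.533, -0.002]
contact_force: [-7.1, -4.9, 17.4]
width: 0.001
```

Run:
```python
from h import *
r=cams.read_camera("wrist"); cv2.imwrite("pics/wrist6.png",r["color"][:,:,::-1])
s=manip.get_state();print(s["contact_force"]@U,s["contact_force"],s["tool_pos"],(s["tool_pos"]-[.5687,-.0547,.0])@U,(s["tool_pos"]-[.5687,-.0547,.0])@V)
```

```text
-8.123932176465296 [-5.86585644 -6.53486834 18.3671726 ] [0.59340746 0.01478274 0.07524752] 0.0737448857296259 -3.224817372031306e-05
```

View pics/wrist6.png

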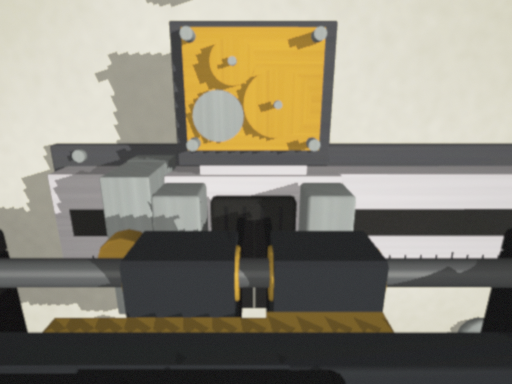

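The force along the rail rose to 8 N and motion stopped at 73.7 mm, against the 73 mm predicted, so the slide is on the stop. I'll lift straight up.

Call:
send_rows:
  moves:
    - {"x":0,"y":0,"z":-2,"rx":0,"ry":0,"rz":0,"jaw":0}
    - {"x":0,"y":0,"z":-4,"rx":0,"ry":0,"rz":0,"jaw":0}
    - {"x":0,"y":0,"z":-6,"rx":0,"ry":0,"rz":0,"jaw":0}
    - {"x":0,"y":0,"z":-8,"rx":0,"ry":0,"rz":0,"jaw":0}
    - {"x":0,"y":0,"z":-11,"rx":0,"ry":0,"rz":0,"jaw":0}
    - {"x":0,"y":0,"z":-16,"rx":0,"ry":0,"rz":0,"jaw":0}
    - {"x":0,"y":0,"z":-24,"rx":0,"ry":0,"rz":0,"jaw":0}
    - {"x":0,"y":0,"z":-40,"rx":0,"ry":0,"rz":0,"jaw":0}
    - {"x":0,"y":0,"z":-70,"rx":0,"ry":0,"rz":0,"jaw":0}
    - {"x":0,"y":0,"z":-110,"rx":0,"ry":0,"rz":0,"jaw":0}

```text
t: 8.53
tool_pos: [0.5926, 0.017, 0.1806]
tool_rot: [3.093, -0.535, -0.01]
contact_force: [0.8, 0.0, -1.1]
width: 0.0005
```

Call:
send_rows:
  moves:
    - {"x":-30,"y":-30,"z":-30,"rx":0,"ry":0,"rz":0,"jaw":0}
    - {"x":-60,"y":-60,"z":-40,"rx":0,"ry":0,"rz":0,"jaw":0}
    - {"x":-80,"y":-90,"z":-60,"rx":0,"ry":0,"rz":0,"jaw":0}
    - {"x":-100,"y":-120,"z":-60,"rx":0,"ry":0,"rz":0,"jaw":0}
    - {"x":-120,"y":-150,"z":-60,"rx":0,"ry":0,"rz":0,"jaw":0}
    - {"x":-140,"y":-180,"z":-60,"rx":0,"ry":0,"rz":0,"jaw":0}
    - {"x":-160,"y":-210,"z":-60,"rx":0,"ry":0,"rz":0,"jaw":0}
    - {"x":-160,"y":-240,"z":-60,"rx":0,"ry":0,"rz":0,"jaw":0}
    - {"x":-160,"y":-250,"z":-60,"rx":0,"ry":0,"rz":0,"jaw":0}
    - {"x":-160,"y":-250,"z":-60,"rx":0,"ry":0,"rz":0,"jaw":0}

```text
t: 9.37
tool_pos: [0.5278, 0.3089, 0.2419]
tool_rot: [-3.096, 0.531, -0.001]
contact_force: [0.1, -0.3, -0.4]
width: 0.0006
```

Run:
```python
from h import *
r=cams.read_camera("top"); cv2.imwrite("pics/top7.png",cv2.convertScaleAbs(cv2.resize(r["color"][110:305,170:390,::-1],None,fx=3,fy=3,interpolation=cv2.INTER_CUBIC),alpha=1.6))
r=cams.read_camera("side"); cv2.imwrite("pics/side7.png",r["color"][:,:,::-1])
s=manip.get_state();print(s["t"],s["contact_force"],s["tool_pos"])
```

```text
9.4667 [-0.13465016 -0.53961607  0.75789654] [0.52734171 0.30608608 0.24186169]
```

View pics/top7.png

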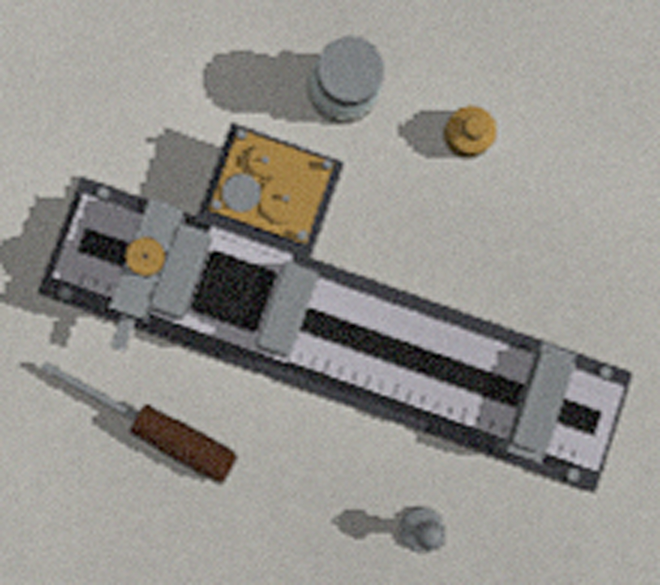

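View pics/side7.png

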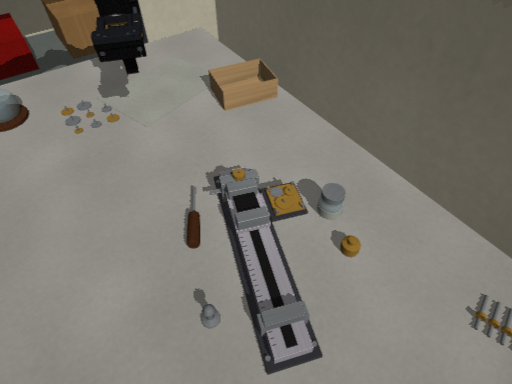

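The top view shows the slide's shoulder (about (180,270)) against the stop block (about (147,258)), and the loose items unmoved. One last numeric check.

Run:
```python
from h import *
for n,ps,ss in(("top",(249,207),(218,195)),("side",(245,203),(239,174))):
    r=cams.read_camera(n); im=r["color"]; hsv=cv2.cvtColor(im,cv2.COLOR_RGB2HSV)
    c,s,m=blob(im.max(2)<38,ps); rect=cv2.minAreaRect(np.argwhere(m)[:,::-1].astype(np.float32)); p=onplane(r,rect[0],.056)
    c2,_,_=blob((hsv[...,1]>110)&(hsv[...,0]>10)&(hsv[...,0]<30)&(hsv[...,2]>70),ss); q=onplane(r,c2,.077)
    print(n,s,"pad",p,"gap",(q-p)@U,"moved",(p-PAD)@U)
```

```text
top [234 194  28  27 480] pad [0.59396014 0.01656784 0.056     ] gap 0.06094743706118382 moved 0.07489828379630223
side [233 192  26  20 343] pad [0.59261362 0.01796896 0.056     ] gap 0.05469044179434473 moved 0.07576652654806929
```

```bash
python3 -c "
from rig import workorder
print(workorder.hand_in())"
```

```text
the job is handed in; nothing more can be done
None
```

The slide now rests against the marked stop with its brake on, and the job is handed in. The robot's clock stood at about 9.5 s of the 38 s allowed.

**What I did:** With the fingers shut, I pressed the pad fully down (about 18 N, pad bottomed) and held it. I then pushed the slide about 74 mm towards the stop with the brass screw, until it stopped and the force along the rail rose to about 8 N. I lifted straight up so the pad came up and the brake locked, then moved the hand well clear.

**Last checks:**
- **Top view:** the pad and the stop are 61 mm apart along the rail, against 62 mm when touching. The shoulder is seen against the stop block.
- **Side view:** this disagreed, giving 55 mm. I put that down to bias, because from that angle the side of the screw is counted as its top. It read about 4–5 mm off in the same direction before the move. By the side view the slide moved 76 mm, and by the top view 75 mm.
- **Loose things:** by eye in the top and side views, the jar, driver, barrel and stake have not moved.
- **Brake lock:** I did not test it separately. It rests on the pad being released.

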